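# Release the cupboard's safety catch and open the door

### The job

The door of the little wooden cupboard stands ajar, held by a sprung safety catch behind it. Reach down through the gap at the top of the door, press the catch's steel tongue down and pull the door along with it, and leave the door standing open by at least 60 degrees, with the catch let go.

Things in the scene. Friction and masses are not known exactly. Their poses are not given: they have to be found in the camera images.
- cupboard_door (a joint): Door angle, rad: 0 shut, grows as it opens toward the robot, up to 1.45. Plain plywood cupboard, fixed, 110 deep, 200 wide, 180 mm high, a pencil on top; its door is 198 wide, 170 high, 14 mm thick, has a steel knob and is hinged on the right as the robot sees it. It starts about 0.4 ajar; the catch stops it at about 0.43. A slightly stiff hinge (0.1 N m): the door stays where left.
- door_hinge (a point): Point on the door's upright hinge axis, on the door's inner face, at the height of the door's top edge (178 mm above the bench). Axes turn with the door: x square out of the inner face (back toward the cupboard), y along the door from hinge to free edge, z up.
- catch_pad (a point): Where to press: top of the catch's tongue, a flat ribbed steel strip 30 mm wide sticking out 94 mm from the door's inner face, 24 mm below the door's top. Point 28 mm from the inner face, 150 mm from the hinge; axes as door_hinge; moves with the door. Gap from door to cupboard here: 60 mm, open above. Fingers down in it can push the door open from behind, round the hinge, the tongue riding along.
- door_catch (a joint): How far the tongue is pressed down, m: 0 up (sprung), 0.020 its stop. Its end has an upturned hook, held behind a lip under the cupboard's top; the hook clears the lip from 0.009 on; 0.014 is a good depth, kept until the door is past about 0.65 rad. Spring: 2 N to start, 6 N at 0.014. It springs back when let go.

How it is judged:
By the outcome, as a careful person would: the job done as asked, in the order asked, and still so for the second after the job is handed in, with the robot touching nothing.
It also fails if it takes over 35 s, if anything falls off the work surface, if the arm or the gripper's body presses on something with over 40 N, if the wrist force passes 120 N, or if a joint passes its speed limit or range.

### The arm

A 6-joint arm with a two-finger parallel gripper is mounted at the origin on the work surface; the furniture and walls round the work are solid. World frame = base frame: x ahead of the robot, y to its left, z up, the work surface at z = 0. Lengths are in m, angles in rad, forces in N, time in s.
With the tool pointing down it reaches from about 0.325 to 1 m from the base axis. Payload 5.1 kg.
Tool frame: the origin (TCP) lies on the centre line of the jaws, within the pads' length; the fingertips stand 25 mm ahead of it and the grasp point (between the pads) lies 6 mm ahead of it; z points along the fingers, x is the direction in which the jaws open and shut, and the axes are right-handed (so a half turn about z gives the same grasp; the last joint's range is limited). The gripper opens to 85 mm and grips with 20 to 120 N. Pads are 22 mm wide; open, the fingers measure 114 mm over their backs; the gripper's body (76 mm by 85 mm) begins 54 mm behind the grasp point. The pads swing forward as they close: fully open they stand 13 mm farther back than shut.
Start: joints at [-1.231, 0.124, 1.65, -0, 1.367, -0.083], TCP at [0.267, -0.593, 0.256] pointing down, gripper open.
Joint ranges: [-2.61, 2.61], [-1.02, 2.33], [0.03, 2.71], [-1.35, 4.49], [0.32, 2.68], [-2.91, 2.91]. Speed limits (rad/s): [2.57, 2.57, 3.14, 3.14, 3.14, 3.14].

### API

Orientations are given as a rotation vector (axis times angle).
In Python, from station import bot gives the robot as it stands. The module is installed in compiled form; this text tells all that it offers.
- The arm moves only by the tool step_arm, never from a script. Its arguments are lists of equal length, an entry for each row: "rot": the turn, a rotation vector about the tool's x, y, z in degrees, a list of three; "dp": the shift along the tool's x, y, z in mm, a list of three; "claw": the opening, from 0 (shut) to 1 (fully open). In form: {"rot": [[ax, ay, az], ...], "dp": [[dx, dy, dz], ...], "claw": [claw, ...]}. A call has 1 to 5 rows; each row shifts and turns the commanded pose from where the row before left it, along the tool's axes as they then stand; what a row does not reach is not made up. A row lasts 1/10 s, in which the tool goes at most 50 mm and 8.59 degrees, less where a joint would pass 70% of its speed; a pose out of reach is approached as far as the arm can. A call is refused whole if a number of a shift passes 50 or a number of a turn 8.59, either way. A call with a gripper value outside its range is refused whole. The fingers move at their own pace and stop on an object; "force" is the grip in N (left out, the last holds). Time passes only in rows, so rows that do not move let the fingers close. It gives the time, the measured TCP pose, the force and the opening at its end, in the units of the state.
- bot.read_state(): the state, without advancing time (a new reading comes with each control period).
- bot.read_camera(name): name is "side" or "top" or "wrist"; returns a dict with "pixels" (420x560x3 uint8, red, green, blue), "fov_y" (degrees; the focal length in pixels is half the picture's height over the tangent of half this angle, whatever the lens; pixels are square), "cx", "cy" (the principal point, pixels), "k1" (the pictures are not rectified: a ray, as slopes to the right and down, at radius r is drawn at 1 + k1 r^2 times it, then the intrinsics apply), "R" (3x3) and "t" (3): a world point X has camera coordinates R X + t. Camera axes: x right, y down, z forward; pixel columns grow to the right and rows downward; lengths in m; the calibration is good to about 2 mm. A picture is of the moment at which its call begins. There is no depth.
- bot.job_done(): hands the job in, once; it reports no verdict.
The state is a dict: "time": time; "qpos": joint angles; "joint_vel": joint speeds; "joint_torque": joint torques, N m; "tcp_pos": TCP position; "ee_rot": TCP orientation; "force": force on the tool from outside, world axes, zero at the start; "torque": the same for the moment, N m; "finger_gap": opening from 0.0 (shut) to 1.0 (fully open).
Only numpy, scipy, OpenCV 4.12 (cv2) and the standard library are available. Lean on these libraries where they do the work, as an engineer would, in place of code of your own. Each camera call takes 0.05 s, during which the arm holds its last target. There are 200 camera calls.

## Working session

There is one attempt and no reset: what is moved stays moved. The work goes in short steps, Python scripts to look and compute and a tool call to move; the robot and the scene stay as the last step left them, time stands still between calls to the robot, and variables do not carry over. Pictures are saved under pics/ and viewed, about 8 in all and at most 12, crops included, and the job is handed in when it is done.

Besides the shell and the picture viewer there is one more tool, called after "Call:" by a JSON object that holds its "fn" and its "kwargs". step_arm: Moves the arm, as the interface text tells. Its arguments: {"type":"object","properties":{"rot":{"type":"array"},"dp":{"type":"array"},"claw":{"type":"array"},"force":{"type":"number"}},"required":["rot","dp","claw"]}

```bash
mkdir -p pics; cat > h.py <<'E'
import numpy as np, cv2
from station import bot
from scipy.spatial.transform import Rotation as Ro
def K(c):
    f=c["pixels"].shape[0]/2/np.tan(np.radians(c["fov_y"])/2); return f
def proj(c,X):
    p=np.atleast_2d(X)@np.array(c["R"]).T+c["t"]; s=p[:,:2]/p[:,2:]; r2=(s**2).sum(1,keepdims=True)
    return s*(1+c["k1"]*r2)*K(c)+[c["cx"],c["cy"]]
def ray(c,uv):
    f=K(c); d=(np.array(uv,float)-[c["cx"],c["cy"]])/f; s=d.copy()
    for _ in range(30): s=d/(1+c["k1"]*(s@s))
    R=np.array(c["R"]); v=R.T@np.r_[s,1]; return -R.T@np.array(c["t"]), v/np.linalg.norm(v)
def onz(c,uv,z):
    o,v=ray(c,uv); return o+v*(z-o[2])/v[2]
def tri(c1,u1,c2,u2):
    o,v=ray(c1,u1);p,w=ray(c2,u2); a,b=np.linalg.lstsq(np.c_[v,-w],p-o,rcond=None)[0]
    P,Q=o+a*v,p+b*w; return (P+Q)/2,np.linalg.norm(P-Q)
def snap(n,tag):
    c=bot.read_camera(n); cv2.imwrite(f"pics/{tag}.png",c["pixels"][:,:,::-1]); np.save(f"pics/{tag}.npy",c,allow_pickle=True); return c
def load(tag): return np.load(f"pics/{tag}.npy",allow_pickle=True).item()
E
python3 - <<'E'
from h import *
for n in ("side","top"):
    c=snap(n,n+"0"); R=np.array(c["R"]); print(n,-R.T@c["t"],R[2],c["k1"])
s=bot.read_state(); print(s)
E
```

```text
side [ 1.13825565 -0.59032861  0.67140299] [-0.69836584  0.36431295 -0.61608541] -0.12347766144699016
top [ 0.39464719 -0.25430943  0.95927917] [ 0.20362911 -0.01173893 -0.97897772] 0.00044471922324697553
{'time': 0.1, 'qpos': array([-1.23059604e+00,  1.24491671e-01,  1.65155758e+00, -1.71376689e-05,
        1.36749943e+00, -8.26119170e-02]), 'joint_vel': array([ 0.00042127, -0.00067377, -0.00220399,  0.00018045, -0.00150652,
        0.00039338]), 'joint_torque': array([ 2.34137524e-04, -4.24931610e+01, -3.66653001e+01, -4.95653831e-05,
        3.92797418e-03,  2.10491191e-05]), 'tcp_pos': array([ 0.26650373, -0.59229337,  0.25513047]), 'ee_rot': array([-2.63713176e+00,  1.70520296e+00,  2.44882252e-03]), 'force': array([ 0.10672059, -0.55142673,  0.12872975]), 'torque': array([-0.06097001,  0.02596579,  0.02142589]), 'finger_gap': 1.0047800332096437}
```

View pics/side0.png

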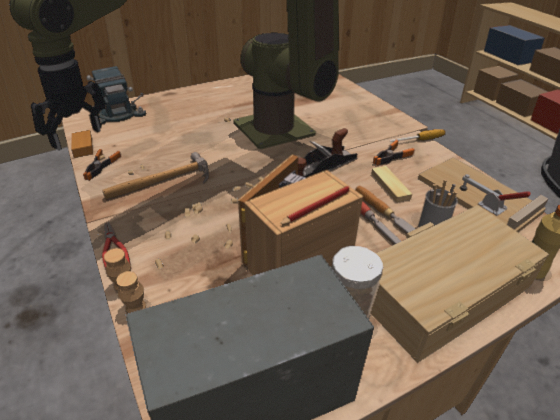

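View pics/top0.png

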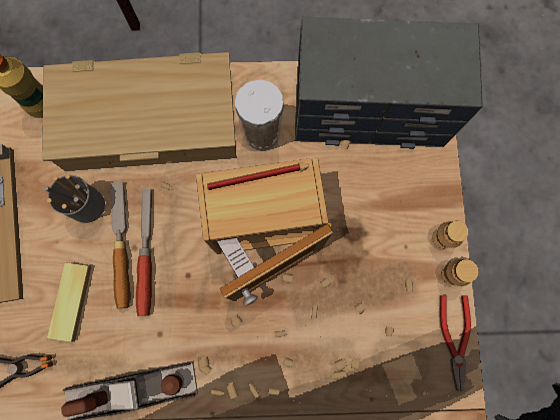

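Side view: cupboard at (300,225), its door edge at (275,180). Top view: door's top edge runs from about (331,230) at the hinge to (222,293), with the ribbed tongue at about (237,258) and the knob at (249,296). I'll zoom in on both.

```bash
python3 - <<'E'
import cv2
a=cv2.imread("pics/top0.png")[150:310,190:345]; b=cv2.imread("pics/side0.png")[140:270,230:370]
a=cv2.resize(a,None,fx=3.6,fy=3.6,interpolation=2)[:, :]; b=cv2.resize(b,None,fx=4,fy=4,interpolation=2)
cv2.imwrite("pics/a.png",a); cv2.imwrite("pics/b.png",b)
E
```

```text
(no output)
```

View pics/a.png

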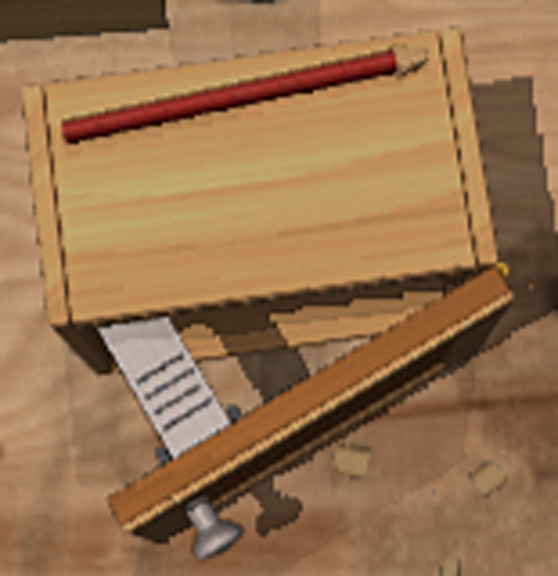

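View pics/b.png

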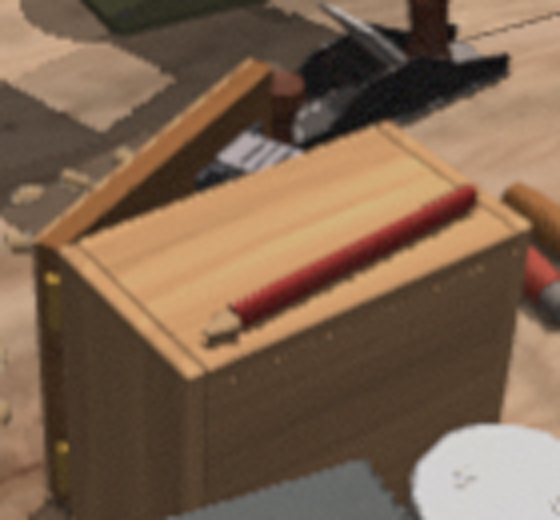

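Top crop: door inner top corners at (328,224) at the hinge and (220,287.5) at the free edge; the tongue runs up and left under the cupboard's front edge. Side crop: door free corner at (292–298,155–157), hinge at (240,201), cupboard top corners clear.

```bash
cat > m.py <<'E'
from h import *
T,S=load("top0"),load("side0")
a=lambda x,y:(190+x/3.6,150+y/3.6); b=lambda x,y:(230+x/4,140+y/4)
for n,p,q in [("FL",(55,325),(385,123)),("FR",(497,264),(62,247)),("BR",(460,30),(195,378)),("BL",(25,87),(528,228)),
  ("freeIn",(108,495),(272,70)),("freeOut",(125,527),(250,60)),("hingeOut",(512,290),(38,243))]:
    P,e=tri(T,a(*p),S,b(*q)); print(n,(P*1e3).round(1),round(e*1e3,1),"topz178:",(onz(T,a(*p),.178)*1e3).round(1))
H=onz(T,a(497,267),.178);F=onz(T,a(108,495),.178);y=(F-H);L=np.linalg.norm(y);y/=L;x=np.r_[-np.cross(y,[0,0,1])];
print("H",H,"len",L,"y",y,"x",x, "yaw",np.degrees(np.arctan2(y[1],y[0])))
for p in [(173,460),(228,430),(140,380),(183,355),(165,428),(210,402)]:
    P=onz(T,a(*p),.154); d=P-H; print("tongue",(P*1e3).round(1),"x",round(d@x*1e3,1),"y",round(d@y*1e3,1))
pad=H+.028*x+.15*y; pad[2]=.154; print("pad",pad,proj(T,pad),proj(S,pad))
E
python3 m.py
```

```text
FL [ 516.7 -144.9  175.6] 0.2 topz178: [ 516.3 -145.3  178. ]
FR [ 538.5 -339.3  176.9] 1.9 topz178: [ 537.9 -340.   178. ]
BR [ 647.5 -327.2  176.3] 3.3 topz178: [ 646.2 -328.5  178. ]
BL [ 625.  -132.   175.6] 1.6 topz178: [ 624.8 -131.7  178. ]
freeIn [ 441.8 -168.3  173.3] 1.7 topz178: [ 441.9 -168.1  178. ]
freeOut [ 428.2 -175.1  174. ] 0.6 topz178: [ 428.1 -175.3  178. ]
hingeOut [ 527.  -346.1  173.8] 1.0 topz178: [ 526.1 -346.   178. ]
H [ 0.53657814 -0.33994689  0.178     ] len 0.19621396615947548 y [-0.48254783  0.87586962  0.        ] x [-0.87586962 -0.48254783  0.        ] yaw 118.85193711647803
tongue [ 457.9 -194.4  154. ] x -1.4 y 165.5
tongue [ 470.5 -219.   154. ] x -0.5 y 137.8
tongue [ 494. -180.  154.] x -39.9 y 160.6
tongue [ 504.7 -199.4  154. ] x -39.9 y 138.4
tongue [ 472.2 -191.   154. ] x -15.5 y 161.5
tongue [ 483.2 -211.2  154. ] x -15.4 y 138.5
pad [ 0.43967161 -0.22207779  0.154     ] [[255.61367102 288.79078201]] [[276.00604053 170.52874121]]
```

Measurements agree with the given sizes: door angle is about 0.39 rad, the tongue lies at y 138–165 from the hinge, and heights come out about 2–4 mm low. My x sign was flipped, so the corrected pad is about (0.489, −0.195, 0.154) with door yaw 118.9°. I'll shut the gripper, turn −4.6° about the tool z and fly over the pad.

Call:
{"fn": "step_arm", "kwargs": {"rot": [[0, 0, -4.6], [0, 0, 0], [0, 0, 0], [0, 0, 0], [0, 0, 0]], "dp": [[0, 0, 0], [-20, -32, 0], [-20, -32, 0], [-20, -32, 0], [-20, -32, 0]], "claw": [0, 0, 0, 0, 0], "force": 60}}

```text
time: 0.6
tcp_pos: [0.3405, -0.4595, 0.2556]
ee_rot: [-2.703, 1.599, 0.001]
force: [0.4, 0.8, -1.0]
finger_gap: 0.147
```

Call:
{"fn": "step_arm", "kwargs": {"rot": [[0, 0, 0], [0, 0, 0], [0, 0, 0], [0, 0, 0], [0, 0, 0]], "dp": [[-20, -32, 0], [-20, -32, 0], [-20, -32, 0], [-20, -32, 0], [-20, -32, 0]], "claw": [0, 0, 0, 0, 0]}}

```text
time: 1.1
tcp_pos: [0.4325, -0.2946, 0.2558]
ee_rot: [-2.704, 1.599, 0.001]
force: [1.5, -0.2, 0.7]
finger_gap: 0.003
```

```bash
cat > st.py <<'E'
from h import *
H=np.array([.5366,-.3399])
def rep(yaw,h=H):
    s=bot.read_state(); R=Ro.from_rotvec(s["ee_rot"]).as_matrix()
    a=np.radians(yaw); y=np.array([np.cos(a),np.sin(a)]); x=np.array([y[1],-y[0]])
    p=s["tcp_pos"]; d=p[:2]-h
    print("t",s["time"],"tcp",(p*1e3).round(1),"tipz",round((p+.025*R[:,2])[2]*1e3,1),"toolx yaw",np.degrees(np.arctan2(R[1,0],R[0,0])).round(2),"z",R[:,2].round(3),
     "door x,y",(d@x*1e3).round(1),(d@y*1e3).round(1),"F",np.round(s["force"],1),"gap",round(s["finger_gap"],2),"q",s["qpos"].round(2))
    D=np.r_[h+.028*x+.15*y,.154]-p; print("to pad in tool mm (tcp)",(R.T@D*1e3).round(1))
    return s
E
python3 -c "
from st import *
rep(118.85)"
```

```text
t 1.1 tcp [ 432.5 -294.6  255.8] tipz 230.8 toolx yaw -61.18 z [-0.  0. -1.] door x,y -69.3 89.9 F [ 1.5 -0.2  0.7] gap 0.0 q [-0.7  -0.16  1.93  0.    1.37  0.37]
to pad in tool mm (tcp) [-60.1 -97.3 101.9]
```

Call:
{"fn": "step_arm", "kwargs": {"rot": [[0, 0, 0], [0, 0, 0], [0, 0, 0], [0, 0, 0], [0, 0, 0]], "dp": [[-20, -32, 0], [-20, -32, 0], [-10, -17, 0], [-10, -16, 0], [0, 0, 0]], "claw": [0, 0, 0, 0, 0]}}

```text
time: 1.6
tcp_pos: [0.4887, -0.1951, 0.2558]
ee_rot: [-2.706, 1.594, 0.001]
force: [0.1, -1.2, 0.3]
finger_gap: -0.001
```

```bash
python3 -c "
from st import *
s=rep(118.85)
a=snap('wrist','w1')
b=snap('top','t1')
print(-np.array(a['R']).T@a['t'],np.array(a['R'])[2])
for P in ([.4887,-.195,.154],list(H)+[.178],[.4419,-.1681,.178]): print(proj(a,P))
"
```

```text
t 1.6 tcp [ 488.7 -195.1  255.8] tipz 230.8 toolx yaw -61.0 z [-0.001  0.001 -1.   ] door x,y 27.9 149.9 F [ 0.1 -1.2  0.3] gap -0.0 q [-0.48 -0.15  1.92  0.    1.37  0.58]
to pad in tool mm (tcp) [ 0.000e+00 -1.000e-01  1.018e+02]
[ 0.54645183 -0.16374867  0.37332498] [-0.22998413 -0.12712956 -0.96485511]
[[274.37761353 223.44137126]]
[[519.11566761 278.8545317 ]]
[[197.61155073 279.20132405]]
```

View pics/w1.png

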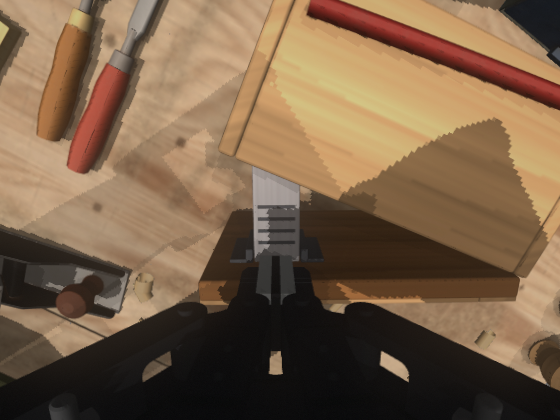

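Wrist view: door's inner top edge at row ~280 from col 200 to 518, as predicted; tongue centred on col 276, with the pad predicted at (274,223). The shut fingers are lined up, so I'll descend.

Call:
{"fn": "step_arm", "kwargs": {"rot": [[0, 0, 0], [0, 0, 0], [0, 0, 0], [0, 0, 0], [0, 0, 0]], "dp": [[0, 0, 20], [0, 0, 20], [0, 0, 20], [0, 0, 8], [0, 0, 0]], "claw": [0, 0, 0, 0, 0]}}

```text
time: 2.2
tcp_pos: [0.4871, -0.1972, 0.1867]
ee_rot: [2.703, -1.6, -0.005]
force: [-0.9, 0.0, -0.9]
finger_gap: -0.001
```

Call:
{"fn": "step_arm", "kwargs": {"rot": [[0, 0, 0], [0, 0, 0], [0, 0, 0], [0, 0, 0], [0, 0, 0]], "dp": [[0, 0, 3], [0, 0, 3], [0, 0, 3], [0, 0, 2], [0, 0, 0]], "claw": [0, 0, 0, 0, 0]}}

```text
time: 2.7
tcp_pos: [0.4886, -0.1971, 0.1778]
ee_rot: [2.704, -1.598, 0.002]
force: [0.3, -0.8, 1.5]
finger_gap: -0.0
```

Call:
{"fn": "step_arm", "kwargs": {"rot": [[0, 0, 0], [0, 0, 0], [0, 0, 0], [0, 0, 0], [0, 0, 0]], "dp": [[0, 0, 3], [0, 0, 2], [0, 0, 0], [0, 0, 0], [0, 0, 0]], "claw": [0, 0, 0, 0, 0]}}

```text
time: 3.2
tcp_pos: [0.4886, -0.1971, 0.1728]
ee_rot: [-2.704, 1.599, -0.002]
force: [1.1, -1.2, 3.7]
finger_gap: 0.002
```

Contact is on schedule: 3.7 N at about 6 mm. Next I'll press to about 14–15 mm.

Call:
{"fn": "step_arm", "kwargs": {"rot": [[0, 0, 0], [0, 0, 0], [0, 0, 0], [0, 0, 0], [0, 0, 0]], "dp": [[0, 0, 3], [0, 0, 3], [0, 0, 2], [0, 0, 0], [0, 0, 0]], "claw": [0, 0, 0, 0, 0]}}

```text
time: 3.7
tcp_pos: [0.4885, -0.1971, 0.1646]
ee_rot: [2.704, -1.598, 0.001]
force: [0.2, -1.5, 5.9]
finger_gap: 0.001
```

```bash
python3 -c "
from st import *
rep(118.85)
snap('top','t2')
for th in np.arange(22.5,73,8):
  a=np.radians(96.3+th); y=np.r_[np.cos(a),np.sin(a)];x=np.r_[y[1],-y[0]]; print(th.round(1),(H+.15*y+.028*x).round(4), (H+.15*y+.012*x).round(4))
# chord per row in tool frame: tool x=-y, tool y=-x ; rotation -d about tool z
d=np.radians(5); 
for rx in (.028,.012):
  p=np.r_[-.15,-rx]  # tcp rel hinge in tool frame (x=-y,y=-x), rotating by -d
  Q=np.array([[np.cos(d),np.sin(d)],[-np.sin(d),np.cos(d)]]) @ p - p
  print('step for 5deg in tool axes before',(Q*1e3).round(2),'after',(Q@np.array([[np.cos(d),np.sin(d)],[-np.sin(d),np.cos(d)]])*1e3).round(2))
"
```

```text
t 3.7 tcp [ 488.5 -197.1  164.6] tipz 139.6 toolx yaw -61.17 z [ 0.    -0.001 -1.   ] door x,y 26.7 148.3 F [ 0.2 -1.5  5.9] gap 0.0 q [-0.49 -0.07  2.01 -0.    1.2   0.58]
to pad in tool mm (tcp) [-1.7 -1.3 10.6]
22.5 [ 0.4889 -0.195 ] [ 0.4749 -0.2027]
30.5 [ 0.4692 -0.203 ] [ 0.4564 -0.2126]
38.5 [ 0.4508 -0.2137] [ 0.4394 -0.225 ]
46.5 [ 0.434  -0.2269] [ 0.4244 -0.2397]
54.5 [ 0.4193 -0.2423] [ 0.4115 -0.2562]
62.5 [ 0.4069 -0.2596] [ 0.4011 -0.2745]
70.5 [ 0.397  -0.2784] [ 0.3933 -0.294 ]
step for 5deg in tool axes before [-1.87 13.18] after [-3.01 12.97]
step for 5deg in tool axes before [-0.48 13.12] after [-1.62 13.03]
```

Spring reads 5.9 N, so the depth is about 14 mm. Next I'll move toward the door's back face (tool +y).

Call:
{"fn": "step_arm", "kwargs": {"rot": [[0, 0, 0], [0, 0, 0], [0, 0, 0], [0, 0, 0], [0, 0, 0]], "dp": [[0, 5, 0], [0, 5, 0], [0, 5, 0], [0, 5, 0], [0, 0, 0]], "claw": [0, 0, 0, 0, 0]}}

```text
time: 4.25
tcp_pos: [0.4701, -0.2063, 0.1642]
ee_rot: [-2.704, 1.599, 0.002]
force: [-1.6, 1.4, 5.7]
finger_gap: 0.001
```

```bash
cat > door.py <<'E'
from st import *
import sys
c=snap('top',sys.argv[1]); rep(float(sys.argv[2]))
E
python3 door.py t3 118.85; python3 - <<'E'
import cv2
a=cv2.imread("pics/t3.png")[140:340,180:380]; cv2.imwrite("pics/t3c.png",cv2.resize(a,None,fx=3,fy=3,interpolation=2))
E
```

```text
t 4.3 tcp [ 470.2 -206.2  164.2] tipz 139.2 toolx yaw -61.19 z [-0.001  0.001 -1.   ] door x,y 6.4 149.1 F [-1.3  1.1  6.3] gap 0.0 q [-0.52 -0.1   2.04  0.    1.21  0.55]
to pad in tool mm (tcp) [ -0.9 -21.6  10.2]
```

View pics/t3c.png

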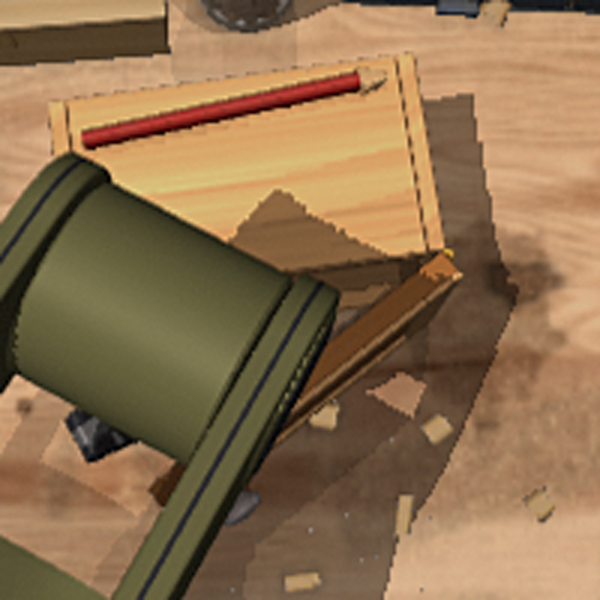

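The door has already followed the finger by friction: the edge slope went from 30° to 39°, so it stands at about 31° and the hook has cleared. I'll work out the increments for the arc about the hinge.

```bash
cat > arc.py <<'E'
from st import *
def arc(ths,yaws,rx=.028,ry=.147):
    s=bot.read_state(); p=s["tcp_pos"][:2]; R=Ro.from_rotvec(s["ee_rot"]).as_matrix(); w=np.degrees(np.arctan2(R[1,0],R[0,0]))
    for th,yw in zip(ths,yaws):
        a=np.radians(96.3+th); y=np.r_[np.cos(a),np.sin(a)];x=np.r_[y[1],-y[0]]; q=H+ry*y+rx*x
        b=np.radians(w); tx=np.r_[np.cos(b),np.sin(b)]; ty=np.r_[tx[1],-tx[0]]
        print(th,"rot z",round(w-yw,1),"dp",((q-p)@tx*1e3).round(1),((q-p)@ty*1e3).round(1)); p=q;w=yw
E
python3 -c "
from arc import *
t=np.array([34,38,42,46,50,54,58,62,66,70,72.])
l=np.r_[7,5,3,1,0,0,0,0,0,0,0]
arc(t,t+96.3-180-l)"
```

```text
34.0 rot z -4.5 dp -0.5 8.1
38.0 rot z -6.0 dp -0.3 10.4
42.0 rot z -6.0 dp -0.7 10.4
46.0 rot z -6.0 dp -1.1 10.4
50.0 rot z -5.0 dp -1.4 10.3
54.0 rot z -4.0 dp -1.6 10.3
58.0 rot z -4.0 dp -1.6 10.3
62.0 rot z -4.0 dp -1.6 10.3
66.0 rot z -4.0 dp -1.6 10.3
70.0 rot z -4.0 dp -1.6 10.3
72.0 rot z -2.0 dp -0.9 5.1
```

Call:
{"fn": "step_arm", "kwargs": {"rot": [[0, 0, -4.5], [0, 0, -6], [0, 0, -6], [0, 0, -6], [0, 0, 0]], "dp": [[-0.5, 8, 0], [-0.3, 10.4, 0], [-0.7, 10.4, 0], [-1.1, 10.4, 0], [0, 0, 0]], "claw": [0, 0, 0, 0, 0]}}

```text
time: 4.8
tcp_pos: [0.4375, -0.2288, 0.1646]
ee_rot: [2.964, -1.039, 0.0]
force: [-0.2, -0.6, 6.4]
finger_gap: -0.002
```

```bash
python3 - <<'E'
from arc import *
rep(96.3+46)
t=np.array([50,54,58,62,66,70,74.])
arc(t,t+96.3-180)
c=snap('side','s4');cv2.imwrite("pics/s4c.png",cv2.resize(c["pixels"][100:270,190:390,::-1],None,fx=3.5,fy=3.5,interpolation=2))
E
```

```text
t 4.8 tcp [ 437.5 -228.8  164.6] tipz 139.6 toolx yaw -38.63 z [ 0.    -0.001 -1.   ] door x,y 27.4 146.3 F [-0.2 -0.6  6.4] gap -0.0 q [-0.59 -0.15  2.08 -0.    1.21  0.08]
to pad in tool mm (tcp) [-3.7 -0.6 10.6]
50.0 rot z -4.9 dp -2.1 9.7
54.0 rot z -4.0 dp -1.6 10.3
58.0 rot z -4.0 dp -1.6 10.3
62.0 rot z -4.0 dp -1.6 10.3
66.0 rot z -4.0 dp -1.6 10.3
70.0 rot z -4.0 dp -1.6 10.3
74.0 rot z -4.0 dp -1.6 10.3
```

View pics/s4c.png

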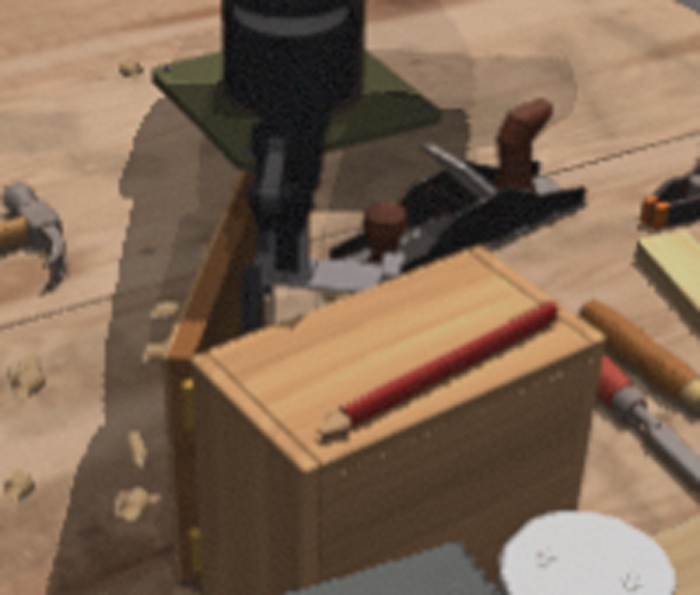

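Side view: the door is at about 45°, the finger sits on the tongue at crop (295,265), and the tongue's hook is well outside the cupboard. I'll carry on round the arc.

Call:
{"fn": "step_arm", "kwargs": {"rot": [[0, 0, -4.9], [0, 0, -4], [0, 0, -4], [0, 0, -4], [0, 0, -4]], "dp": [[-2.1, 9.7, 0], [-1.6, 10.3, 0], [-1.6, 10.3, 0], [-1.6, 10.3, 0], [-1.6, 10.3, 0]], "claw": [0, 0, 0, 0, 0]}}

```text
time: 5.35
tcp_pos: [0.4062, -0.2683, 0.165]
ee_rot: [3.104, -0.481, 0.004]
force: [3.5, -0.5, 5.1]
finger_gap: -0.003
```

Call:
{"fn": "step_arm", "kwargs": {"rot": [[0, 0, -4], [0, 0, -4], [0, 0, 0], [0, 0, 0], [0, 0, 0]], "dp": [[-1.6, 10.3, 0], [-1.6, 10.3, 0], [0, 0, 0], [0, 0, 0], [0, 0, 0]], "claw": [0, 0, 0, 0, 0]}}

```text
time: 5.85
tcp_pos: [0.3976, -0.2873, 0.165]
ee_rot: [3.129, -0.268, 0.004]
force: [2.2, -0.6, 4.9]
finger_gap: -0.003
```

```bash
python3 - <<'E'
from arc import *
rep(96.3+74)
c=snap('wrist','w5')
for th in (66,70,74):
  a=np.radians(96.3+th); print(th,proj(c,[*(H+.196*np.r_[np.cos(a),np.sin(a)]),.178]).round(), proj(c,[*H,.178]).round())
E
```

```text
t 5.85 tcp [ 397.6 -287.3  165. ] tipz 140.0 toolx yaw -9.8 z [ 0.002 -0.002 -1.   ] door x,y 28.4 145.9 F [ 2.2 -0.6  4.9] gap -0.0 q [-0.74 -0.16  2.09  0.    1.21 -0.56]
to pad in tool mm (tcp) [-4.2  0.4 11. ]
66 [[133. 324.]] [[663. 381.]]
70 [[133. 358.]] [[663. 381.]]
74 [[137. 391.]] [[663. 381.]]
```

View pics/w5.png

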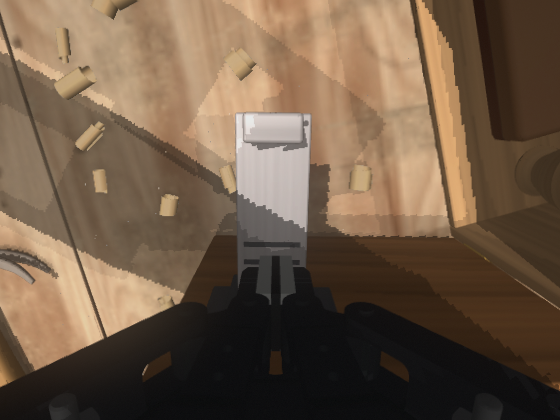

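Wrist view: the tongue lies straight along tool y (cols 237–310, hook at row 128), so the door is aligned with the tool at about 74°, well past 60°. I'll lift straight out.

Call:
{"fn": "step_arm", "kwargs": {"rot": [[0, 0, 0], [0, 0, 0], [0, 0, 0], [0, 0, 0], [0, 0, 0]], "dp": [[0, 0, -6], [0, 0, -8], [0, 0, -15], [0, 0, -25], [0, 0, -30]], "claw": [0, 0, 0, 0, 0]}}

```text
time: 6.4
tcp_pos: [0.3956, -0.2855, 0.2476]
ee_rot: [-3.127, 0.267, 0.007]
force: [0.7, -0.6, -0.2]
finger_gap: -0.003
```

Call:
{"fn": "step_arm", "kwargs": {"rot": [[0, 0, 0], [0, 0, 0], [0, 0, 0], [0, 0, 0], [0, 0, 0]], "dp": [[-20, 0, -20], [-35, 0, 0], [-35, 0, 0], [-35, 0, 0], [0, 0, 0]], "claw": [0, 0, 0, 0, 0]}}

```text
time: 6.9
tcp_pos: [0.271, -0.2643, 0.268]
ee_rot: [-3.129, 0.272, 0.002]
force: [-0.3, -1.0, -0.6]
finger_gap: 0.001
```

```bash
python3 - <<'E'
from arc import *
rep(96.3+74)
c=snap('top','t6')
for th in (60,66,70,74):
  a=np.radians(96.3+th); print(th,proj(c,[*(H+.196*np.r_[np.cos(a),np.sin(a)]),.178]).round(), proj(c,[*H,.178]).round())
d=snap('side','s6')
cv2.imwrite("pics/f6.png",np.vstack([cv2.resize(i["pixels"][...,::-1],None,fx=.7,fy=.7) if 0 else cv2.resize(i["pixels"][y:y+150,x:x+300,::-1],None,fx=2,fy=2,interpolation=2) for i,y,x in ((c,205,150),(d,90,170))]))
E
```

```text
t 6.9 tcp [ 271.  -264.3  268. ] tipz 243.0 toolx yaw -9.92 z [-0.001  0.001 -1.   ] door x,y 29.8 274.5 F [-0.3 -1.  -0.6] gap 0.0 q [-0.91 -0.54  2.19 -0.    1.49 -0.74]
to pad in tool mm (tcp) [124.7   1.3 113.8]
60 [[282. 342.]] [[328. 224.]]
66 [[295. 347.]] [[328. 224.]]
70 [[303. 349.]] [[328. 224.]]
74 [[312. 351.]] [[328. 224.]]
```

View pics/f6.png

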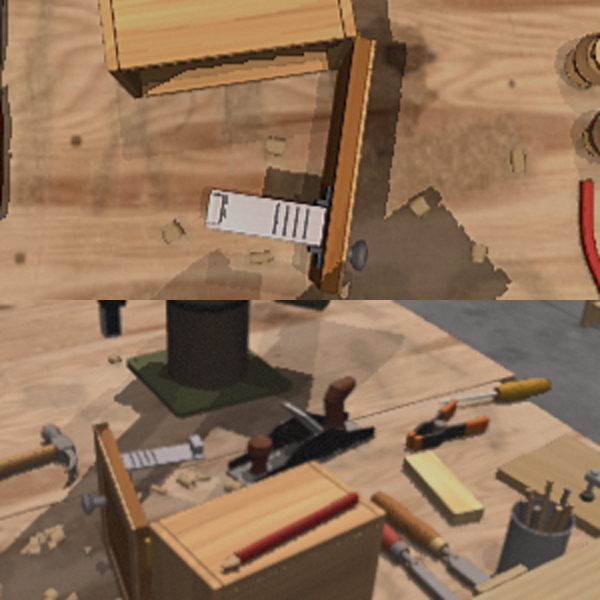

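Top view: the door's free inner corner is at about (311,350), matching the 74° prediction (312,351). The side view shows the tongue sprung back up, the pencil in place and the arm clear. I'll hand it in.

```bash
python3 -c "
from station import bot
print(bot.job_done())"
```

```text
the job is handed in; nothing more can be done
None
```

The cupboard door stands open at about 74° (1.29 rad), the catch is let go, and I handed the job in at about 7 s of the 35 s allowed.

**What I did:** I lowered the shut fingers through the gap and pressed the tongue about 14 mm (5.9 N). I then swung the door round its hinge with the tongue held down, lifted straight out and backed away.

**Last checks:**
- **Door angle:** the free corner in the top view is at about (311,350), against (312,351) predicted for 74°.
- **Catch:** the tongue looks sprung back up in the side view; I judged this by eye and didn't measure it.
- **Surroundings:** the pencil is still on the cupboard. The gripper is well clear, with the force reading down to about 1 N of noise; no reading I saw passed about 7 N.

**Disagreements:**
- **Heights:** points measured from the two cameras came out 2–5 mm below the stated heights, so I relied on the touch and spring force for depth.
- **How the door moved:** it followed from the grip of the fingertips on the tongue, before they would have reached its back face.

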